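# Drain the lint filter, then fit its lid half-locked for bleeding

### The job

Bleed the washer's lint filter: first turn the sprung drain knob clockwise to its stop and let it spring back by itself. Then drop the loose bayonet lid fully down into the filter housing and turn it clockwise until its grip bar points at the single halfway rib, without going on to the lock click. Finish while holding the lid there, because it springs back if let go, and leave the detergent bottle, the cup and the brush where they are.

Things in the scene. Friction and masses are not known exactly. Their poses are not given: they have to be found in the camera images.
- filter_unit: Fixed lint filter unit on an aluminium plate, 130 (x) x 270 (y) x 8 mm, from y -65 to +205. Origin: on the work surface under the centre of the round filter housing, z up. Housing: white open cup, outer diameter 90 mm, rim 70 mm above the surface. The drain valve, a grey block with a white knob on top, stands at unit x 0, y +145 mm.
- seat (a point): On the housing's axis, 50 mm above the work surface, 20 mm below the rim; axes as the unit. The lid's origin is here when fully down. Above it a ring 8 mm thick, flush with the rim, has a mouth of 59 mm diameter with two entry slots at the unit's +x and -x, 17 mm wide, reaching 37 mm from the axis. Clockwise from the slots, seen from above, the lugs run below the ring.
- half_rib (a point): Outer top end of one of the two single halfway ribs: they stick out 9 mm from the housing's wall, 45 deg clockwise (from above) from each entry slot, 53.5 mm from the axis, 70 mm above the surface. Pairs of short ribs 90 deg clockwise from the slots mark the locked position.
- lid: Loose white bayonet lid, about 90 g, plug down on the counter. Origin: centre of the plug's underside, z up. Plug 54 mm diameter, 20 mm deep, tapered to 48 over its lowest 4 mm; lugs at its foot at +x and -x, 8 wide (y) x 8 high mm, tips 33.5 mm from the axis. Disc 80 mm diameter, z 20 to 27 mm. The same when turned by 180 deg.
- lid_bar (a point): On the lid, at the middle of its upright grip bar, lid z 42 mm. The bar lies along the lid's x, over the lugs: 56 long x 12 wide (y) mm, from lid z 27 to 57 mm.
- shutter_ring (a joint): Shutter in the housing, pushed round by the lugs, rad clockwise; about 0.13 less than the lid's turn from the slots. Its spring turns the lid back: 0.05 N m at rest, 0.12 at halfway (45 deg). From about 63 deg two plungers resist, then the lid clicks and locks at 90 deg. Turned over 10 deg the lid cannot be lifted out; it has 4 mm of play in height.
- drain_grip (a point): Point on the vertical axis of the drain knob, at the middle of its grip bar, 75 mm above the work surface; turns with the knob. The bar is 46 long (its own x) x 11 wide (y) mm, from 61 to 89 mm above the surface, on a round foot of 40 mm diameter.
- drain_knob (a joint): Turn of the sprung drain knob in rad, clockwise from above: 0 at rest (bar along the unit's x), 1.0 at its stop. A spring of 0.05 N m at rest to 0.15 N m at the stop turns it back when it is let go.
- detergent: Bystander: loose white detergent bottle with a blue cap, diameter 72 mm, height 190 mm; origin under its centre.
- scoop_cup: Bystander: loose clear plastic dosing cup, diameter 68 mm, height 70 mm; origin under its centre.
- scrub_brush: Bystander: loose scrub brush lying on the counter, along its own x; origin under its centre.
Mind the look-alikes: they are no part of the job. What is shaped like the lid but red is not meant.

How it is judged:
On the way, in this order (a step that is already met when the one before it is completed fails the run):
1. the drain knob is turned to its stop (value of joint drain_knob above 0.92 rad), for 0.1 s.
2. the drain knob is let go and has sprung back (value of joint drain_knob below 0.1 rad and contact force between the fingers and drain_knob below 0.2 N), for 0.1 s.
3. the lid is down in the housing (horizontal distance between lid and seat below 0.005 m and z of lid in the frame of seat below 0.005 m and angle between lid's own z axis and vertical below 0.12 rad), for 0.1 s.
At the end, for the whole second after the job is handed in: The lid is down in the housing (within 5 mm of the seat sideways and in height, tilt under 0.12 rad), turned 45 deg clockwise from the slots within 10 deg, the shutter pushed past 0.4 rad, and held by the fingers (over 1 N); the drain knob is back (under 0.1 rad) (all of step 3 and angle between the x axis of lid and the x axis of filter_unit, either way round between 0.61 and 0.96 rad and value of joint shutter_ring above 0.4 rad and contact force between the fingers and lid above 1 N and value of joint drain_knob below 0.1 rad); the arm keeps its last pose, push and grip.
It fails at once if the lid was turned on into the lock click (shutter beyond 1.1 rad) (value of joint shutter_ring above 1.1 rad).
It fails at once if the detergent bottle was moved more than 30 mm (distance of detergent from where it was at the start of the episode above 0.03 m).
It fails at once if the cup was moved more than 30 mm (distance of scoop_cup from where it was at the start of the episode above 0.03 m).
It fails at once if the brush was moved more than 30 mm (distance of scrub_brush from where it was at the start of the episode above 0.03 m).
It also fails if it takes over 51 s, if anything falls off the work surface, if the arm or the gripper's body presses on something with over 40 N, if the wrist force passes 120 N, or if a joint passes its speed limit or range.

### The arm

A 7-joint arm with a two-finger parallel gripper is mounted at the origin on the work surface. World frame = base frame: x ahead of the robot, y to its left, z up, the work surface at z = 0. Lengths are in m, angles in rad, forces in N, time in s.
With the tool pointing down it reaches from about 0.4 to 0.85 m from the base axis. Payload 4.5 kg.
Tool frame: the origin (TCP) lies on the centre line of the jaws, within the pads' length; the fingertips stand r.tips_ahead ahead of it and the grasp point (between the pads) is the TCP (r.tips_ahead is the distance from the TCP to the fingertips, in m); z points along the fingers, y is the direction in which the jaws open and shut (so a half turn about z gives the same grasp; the last joint's range is limited). The gripper opens to 88 mm and grips with 3 to 60 N. Pads are 18 mm wide; open, the fingers measure 123 mm over their backs; the gripper's body (75 mm by 187 mm) begins 45 mm behind the grasp point.
Start: joints at [-1.284, 0.689, -0.195, 1.565, 0.157, 0.902, -0.215], TCP at [0.156, 0.605, 0.258] pointing down, gripper open.
Joint ranges: [-3.01, 3.01], [-0.46, 2.08], [-1.47, 1.51], [0.13, 2.56], [-1, 4.14], [0.04, 2.09], [-2.66, 2.66]. Speed limits (rad/s): [2.57, 2.57, 3.14, 3.14, 3.14, 3.14, 3.14].

### API

Orientations are given as a unit quaternion [x, y, z, w].
In Python, from plant import r gives the robot as it stands.
- The arm moves only by the shell command python3 -m inch 'ROWS' [FORCE]. ROWS is JSON, a list of rows, each a list of 5 numbers: the shift along the world's x, y, z in units of 25 mm (1.0 is 25 mm), then the turn about the world's z in units of 6 degrees (1.0 is 6 degrees), then the finger opening in mm, from 0 to 88.1. A call has 1 to 5 rows; each row shifts and turns the commanded pose from where the row before left it; what a row does not reach is not made up. A row lasts 1/10 s, in which the tool goes at most 50 mm and 8.59 degrees, less where a joint would pass 70% of its speed; a pose out of reach is approached as far as the arm can. A call is refused whole if a number of a shift passes 1 or a number of a turn 1, either way. A call with a gripper value outside its range is refused whole. The fingers move at their own pace and stop on an object; FORCE is the grip in N (left out, the last holds). Time passes only in rows, so rows that do not move let the fingers close. It gives the time, the measured TCP pose, the force and the opening at its end, in the units of the state.
- r.get_state(): the state, without advancing time (a new reading comes with each control period).
- r.snapshot(name): name is "side" or "top"; returns a dict with "pixels" (384x512x3 uint8, red, green, blue), "range_z" (384x512 float32, m along the optical axis (not along the pixel's ray), 0 where there is no reading), "K" (3x3 intrinsics, pixels), "position" and "attitude" of the camera in the world. Camera axes: x right, y up, looking along -z (the intrinsics and any distortion apply to the point x, -y, -z); pixel columns grow to the right and rows downward; lengths in m; the calibration is good to about 2 mm. A picture is of the moment at which its call begins.
- r.finish_job(): hands the job in, once; it reports no verdict.
The state is a dict: "clock": time; "q": joint angles; "qd": joint speeds; "joint_torque": joint torques, N m; "tool_pos": TCP position; "eef_rot": TCP orientation; "contact_force": force on the tool from outside, world axes, zero at the start; "moment": the same for the moment, N m; "opening": opening from 0.0 (shut) to 1.0 (fully open).
Only numpy, scipy, OpenCV 4.12 (cv2) and the standard library are available. Lean on these libraries where they do the work, as an engineer would, in place of code of your own. Each camera call takes 0.05 s, during which the arm holds its last target. There are 200 camera calls.

## Working session

There is one attempt and no reset: what is moved stays moved. The work goes in short steps, Python scripts to look and compute and a shell command to move; the robot and the scene stay as the last step left them, time stands still between calls to the robot, and variables do not carry over. Pictures are saved under pics/ and viewed, about 8 in all and at most 12, crops included, and the job is handed in when it is done.

```bash
mkdir -p pics; ls; cat > h.py <<'E'
import numpy as np, cv2
from scipy.spatial.transform import Rotation as R
from plant import r
def snap(n):
    s=r.snapshot(n); a=np.array(s["attitude"],float)
    s["R"]=a if a.shape==(3,3) else R.from_quat(a).as_matrix()
    s["p"]=np.array(s["position"]); return s
def cloud(s):
    K=s["K"]; d=s["range_z"]; v,u=np.mgrid[:d.shape[0],:d.shape[1]]
    c=np.stack([(u-K[0,2])/K[0,0]*d,-(v-K[1,2])/K[1,1]*d,-d],-1)
    w=c@s["R"].T+s["p"]; w[d==0]=np.nan; return w
def ray(s,u,v,z):
    K=s["K"]; d=s["R"]@np.array([(u-K[0,2])/K[0,0],-(v-K[1,2])/K[1,1],-1]); return s["p"]+d*(z-s["p"][2])/d[2]
def save(s,n,box=None,k=1):
    im=s["pixels"][...,::-1]
    if box: im=im[box[1]:box[3],box[0]:box[2]]
    cv2.imwrite(f"pics/{n}.png",cv2.resize(im,None,fx=k,fy=k,interpolation=cv2.INTER_CUBIC))
E
python3 - <<'E'
from h import *
t=snap("top"); s=snap("side"); print(t["K"],t["p"],t["R"],s["p"],s["attitude"],r.tips_ahead)
print({k:v for k,v in t.items() if k not in("pixels","range_z","K","R","p")})
save(t,"top",k=1.5);save(s,"side",k=1.5)
st=r.get_state(); print(st)
np.savez("t0.npz",**{k:t[k] for k in("pixels","range_z")})
E
```

```text
pics
[[412.26214283   0.         256.15212131]
 [  0.         412.26214283 189.72019241]
 [  0.           0.           1.        ]] [0.45836779 0.04204238 1.52322099] [[ 0.00179737  0.99409729 -0.10847745]
 [-0.99999168  0.00138941 -0.0038362 ]
 [-0.00366283  0.10848344  0.99409151]] [0.51147201 0.65225217 0.79955927] [-0.02878056  0.34089725  0.93530637 -0.09034792] 0.019
{'position': array([0.45836779, 0.04204238, 1.52322099]), 'attitude': array([ 0.03973804, -0.0370828 , -0.70549712,  0.70662548])}
{'clock': 0.1, 'q': array([-1.28417781,  0.68988321, -0.19453773,  1.56618657,  0.1573376 ,
        0.90250369, -0.21508288]), 'qd': array([ 7.41503501e-04, -1.77738397e-03, -4.97753511e-04, -2.80081703e-03,
       -1.35572468e-03, -9.85842990e-04,  3.91157372e-05]), 'joint_torque': array([-3.82603888e-03, -5.28491020e+01, -1.27171677e+00, -1.53833109e+01,
       -5.25831606e-02,  2.03445576e-03,  3.72781119e-05]), 'tool_pos': array([0.15624494, 0.60462972, 0.25701546]), 'eef_rot': array([ 1.26011420e-01,  9.92028474e-01, -7.91928776e-04, -3.31668653e-05]), 'contact_force': array([ 0.20727987, -0.84630605,  0.07992497]), 'moment': array([0.01053823, 0.02201548, 0.02343771]), 'opening': 1.0027629782222471}
```

View pics/top.png

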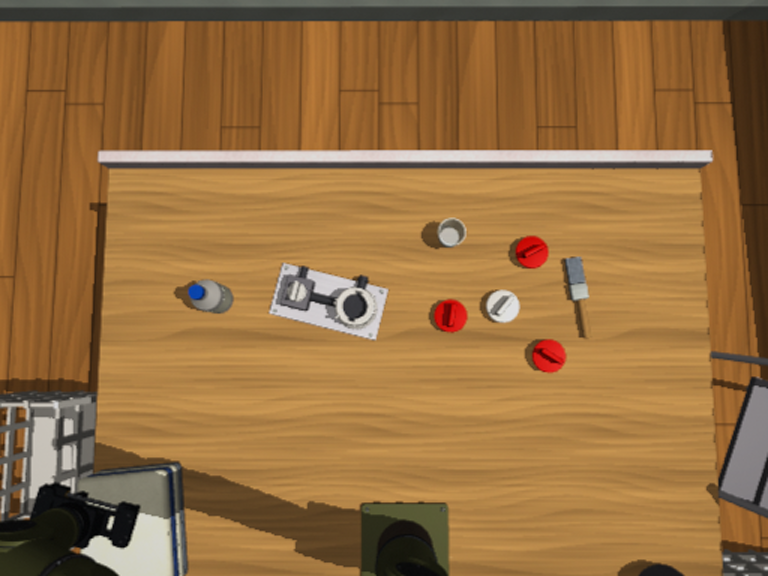

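View pics/side.png

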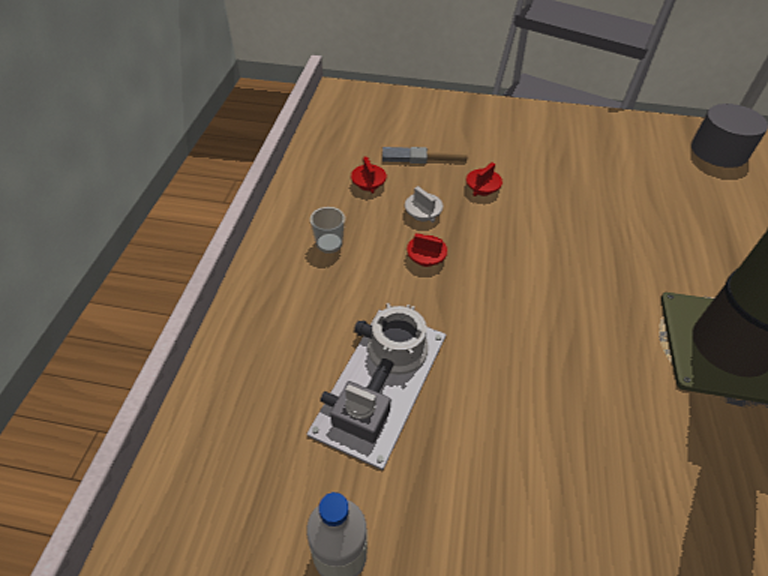

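The top view shows the filter unit, with its housing at (355,306) and knob at (297,291). There are four lid-shaped things: red at (531,252), (450,316) and (549,356), and white at (503,306). The white one fits the description. Next I'll measure and crop to confirm.

```bash
python3 - <<'E'
from h import *
for n,cs in(("top",dict(h=(236,204),k=(198,194),l=(335,204))),("side",dict(h=(265,222),k=(240,267),l=(282,138)))):
    s=snap(n); w=cloud(s)
    hsv=cv2.cvtColor(s["pixels"],cv2.COLOR_RGB2HSV)
    for key,(u0,v0) in cs.items():
        m=np.zeros(w.shape[:2],bool); m[v0-40:v0+40,u0-40:u0+40]=1
        zr=dict(h=(.064,.076),k=(.083,.095),l=(.048,.063))[key]
        z=w[...,2]; c0=dict(h=(.5,.1),k=(.5,.2),l=(.5,-.2))[key]
        m&=(z>zr[0])&(z<zr[1])&(hsv[...,1]<80)
        nl,lab,st,ce=cv2.connectedComponentsWithStats(m.astype(np.uint8),connectivity=8)
        i=1+np.argmax(st[1:,4]); 
        P=w[lab==i]; xy=P[:,:2].astype(np.float32)
        (c,r_)=cv2.minEnclosingCircle(xy); rect=cv2.minAreaRect(xy*1000)
        e=np.linalg.svd(xy-xy.mean(0),full_matrices=False)[2][0]
        print(n,key,len(P),"mean",P.mean(0).round(4),"circ",np.round(c,4),round(r_,4),"rect",np.round(rect[0],1),np.round(rect[1],1),"ang",np.degrees(np.arctan2(e[1],e[0])).round(1))
    # lid disc / plate
    if n=="top":
        m=(w[...,2]>.003)&(w[...,2]<.014)&(hsv[...,1]<60); m[:,:178]=0; m[:,262:]=0;m[:170]=0;m[230:]=0
        rect=cv2.minAreaRect((w[m][:,:2]*1000).astype(np.float32)); print("plate",rect,cv2.boxPoints(rect))
        save(s,"crop",(170,140,400,250),3)
E
```

```text
top h 270 mean [0.5669 0.1167 0.07  ] circ [0.5679 0.1169] 0.0515 rect [567.5 117.5] [93.2 88.7] ang -90.2
top k 41 mean [0.6039 0.2567 0.0879] circ [0.6031 0.2581] 0.0222 rect [602.9 257.2] [12.  44.2] ang 164.8
top l 52 mean [ 0.5725 -0.2396  0.0566] circ [ 0.5712 -0.2386] 0.0275 rect [ 570.8 -239.2] [12.5 54.8] ang 139.0
plate ((584.5645141601562, 185.95542907714844), (270.2915344238281, 129.6824951171875), 76.11556243896484) [[489.18762   70.31798 ]
 [615.08105   39.198807]
 [679.9414   301.5929  ]
 [554.048    332.71204 ]]
side h 549 mean [0.5664 0.1217 0.069 ] circ [0.5687 0.1191] 0.0541 rect [567.  118.9] [86.9 98.3] ang 91.9
side k 111 mean [0.6019 0.26   0.0877] circ [0.6022 0.2598] 0.0228 rect [602.2 259.6] [12.  45.3] ang 166.0
side l 75 mean [ 0.5704 -0.2347  0.0546] circ [ 0.5709 -0.2375] 0.028 rect [ 571.8 -236.5] [14.3 55.8] ang 139.7
```

View pics/crop.png

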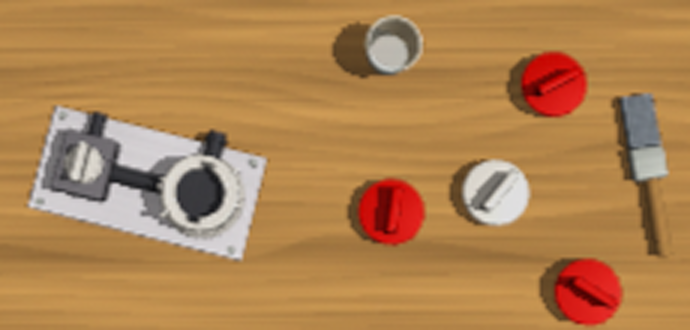

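The crop confirms the white lid at about (497,192) between the red look-alikes, with all three bystanders clear of it. The unit is at (0.568,0.118), yaw -14°. The knob is at (0.6026,0.2588). The lid is at (0.571,-0.238), bar at 139°. I'll move over the knob, staying high.

```bash
python3 -m inch '[[1,-0.77,0,0,88],[1,-0.77,0,0,88],[1,-0.77,0,0,88],[1,-0.77,0,0,88],[1,-0.77,0,0,88]]' 20
python3 -m inch '[[1,-0.77,0,0,88],[1,-0.77,0,0,88],[1,-0.77,0,0,88],[1,-0.77,0,0,88],[1,-0.77,0,0,88]]'
python3 -m inch '[[1,-0.77,0,0,88],[1,-0.77,0,0,88],[1,-0.77,0,0,88],[1,-0.77,0,0,88],[1,-0.77,0,0,88]]'
python3 -m inch '[[1,-0.77,0,0,88],[1,-0.77,0,0,88],[0.9,-0.75,0,0.1,88],[0,0,0,0,88],[0,0,0,0,88]]'
```

```text
clock: 0.7
tool_pos: [0.2822, 0.5079, 0.2576]
eef_rot: [0.126, 0.992, -0.0, 0.0]
contact_force: [-0.2, 0.1, -0.1]
opening: 1.0
clock: 1.2
tool_pos: [0.4072, 0.4117, 0.2576]
eef_rot: [0.126, 0.992, -0.0, -0.0]
contact_force: [-0.3, 1.1, -0.1]
opening: 0.997
clock: 1.7
tool_pos: [0.5322, 0.3154, 0.2576]
eef_rot: [0.126, 0.992, -0.0, -0.0]
contact_force: [-0.0, 0.8, 0.5]
opening: 1.001
clock: 2.2
tool_pos: [0.6038, 0.2587, 0.2573]
eef_rot: [0.122, 0.993, -0.0, -0.0]
contact_force: [-0.5, 0.4, -0.5]
opening: 1.0
```

```bash
python3 -m inch '[[0,0,-1,0,88],[0,0,-1,0,88],[0,0,-1,0,88],[0,0,-1,0,88],[0,0,-1,0,88]]'
python3 -m inch '[[-0.05,0,-1,0,88],[0,0,-0.9,0,88],[0,0,0,0,88]]'
python3 -m inch '[[0,0,0,0,40],[0,0,0,0,0],[0,0,0,0,0],[0,0,0,0,0],[0,0,0,0,0]]' 20
python3 -m inch '[[0,0,0,0,0],[0,0,0,0,0],[0,0,0,0,0]]'
```

```text
clock: 2.7
tool_pos: [0.6022, 0.2613, 0.132]
eef_rot: [0.12, 0.993, 0.001, -0.001]
contact_force: [0.1, -0.3, -0.4]
opening: 0.999
clock: 3.0
tool_pos: [0.599, 0.26, 0.0823]
eef_rot: [0.119, 0.993, -0.001, -0.003]
contact_force: [-0.8, 0.9, -0.1]
opening: 0.998
clock: 3.5
tool_pos: [0.6029, 0.2593, 0.0859]
eef_rot: [0.121, 0.993, 0.0, 0.0]
contact_force: [0.6, 1.1, 0.4]
opening: 0.57
clock: 3.8
tool_pos: [0.6025, 0.2591, 0.0852]
eef_rot: [0.121, 0.993, 0.0, -0.0]
contact_force: [0.3, 0.7, 0.2]
opening: 0.301
```

```bash
python3 -m inch '[[0,0,0,0,0],[0,0,0,0,0],[0,0,0,0,0],[0,0,0,0,0],[0,0,0,0,0]]' 25
python3 -m inch '[[0,0,0,-1,0],[0,0,0,-1,0],[0,0,0,-1,0],[0,0,0,-1,0],[0,0,0,-1,0]]'
python3 -m inch '[[0,0,0,-1,0],[0,0,0,-1,0],[0,0,0,-1,0],[0,0,0,-1,0]]'
python3 - <<'E'
from h import *
s=r.get_state();print(s["moment"],s["contact_force"],R.from_quat(s["eef_rot"]).as_euler("xyz",degrees=True),s["q"][6],s["opening"])
E
```

```text
clock: 4.3
tool_pos: [0.6024, 0.2587, 0.0852]
eef_rot: [0.121, 0.993, -0.0, -0.0]
contact_force: [-0.6, -0.8, 2.1]
opening: 0.123
clock: 4.8
tool_pos: [0.6024, 0.2587, 0.0852]
eef_rot: [0.376, 0.927, -0.0, -0.0]
contact_force: [-0.0, -2.2, 1.4]
opening: 0.124
clock: 5.2
tool_pos: [0.6024, 0.2587, 0.0852]
eef_rot: [0.56, 0.829, -0.0, 0.0]
contact_force: [0.2, -1.8, 0.2]
opening: 0.12
[-0.41997195  0.10074     0.09694845] [ 0.22027986 -1.83226344  0.17141464] [-1.79974023e+02  3.35991993e-02  1.11904412e+02] -0.043267223340851965 0.12000611517000591
```

```bash
python3 -m inch '[[0,0,0,-0.5,0],[0,0,0,-0.3,0],[0,0,0,0,0],[0,0,0,0,0]]'
python3 - <<'E'
from h import *
s=r.get_state();print(s["moment"],s["contact_force"],R.from_quat(s["eef_rot"]).as_euler("xyz",degrees=True),s["opening"])
t=snap("side");save(t,"knob",(190,190,330,320),4);
E
```

```text
clock: 5.6
tool_pos: [0.6025, 0.2587, 0.0852]
eef_rot: [0.592, 0.806, -0.0, 0.0]
contact_force: [-0.7, -2.7, 1.2]
opening: 0.123
[-0.62930107  0.17722858  0.32619867] [-0.72688405 -2.67648119  1.15443964] [-1.79980295e+02  3.47794626e-02  1.07394132e+02] 0.12313565804877481
```

View pics/knob.png

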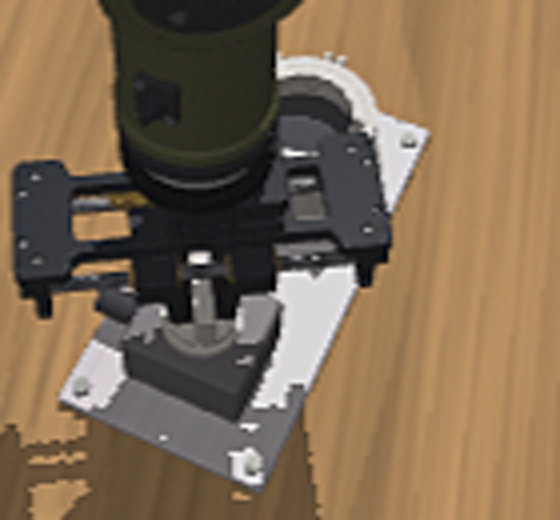

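The picture shows the bar clamped at about (203,290) and turned. The z moment rose from 0.10 to 0.33 N m, which is more than the spring gives, so the knob is on its stop. Now I'll release it and let it spring back.

```bash
python3 -m inch '[[0,0,0,0,88],[0,0,0,0,88],[0,0,0,0,88],[0,0,0,0,88],[0,0,0,0,88]]'
python3 -m inch '[[0,0,0,0,88],[0,0,0,0,88],[0,0,0,0,88],[0,0,0,0,88],[0,0,0,0,88]]'
python3 -m inch '[[0,0,1,0,88],[0,0,1,0,88],[0,0,1,0,88],[0,0,1,0,88],[0,0,1,0,88]]'
python3 - <<'E'
from h import *
s=r.get_state();print(R.from_quat(s["eef_rot"]).as_euler("xyz",degrees=True))
t=snap("side"); w=cloud(t); m=np.zeros(w.shape[:2],bool); m[227:307,200:280]=1
hsv=cv2.cvtColor(t["pixels"],cv2.COLOR_RGB2HSV)
m&=(w[...,2]>.08)&(w[...,2]<.095)&(hsv[...,1]<80)
P=w[m][:,:2].astype(np.float32)*1000; print(len(P),cv2.minAreaRect(P))
E
```

```text
clock: 6.15
tool_pos: [0.6029, 0.2597, 0.0854]
eef_rot: [0.593, 0.805, 0.001, 0.0]
contact_force: [-0.8, 0.7, 0.2]
opening: 0.551
clock: 6.65
tool_pos: [0.6025, 0.2594, 0.0853]
eef_rot: [0.593, 0.806, 0.0, -0.0]
contact_force: [0.2, -1.1, 0.0]
opening: 0.989
clock: 7.15
tool_pos: [0.6024, 0.2591, 0.2113]
eef_rot: [0.593, 0.805, 0.0, -0.0]
contact_force: [-0.3, 0.8, 0.7]
opening: 1.002
[-1.79999045e+02 -3.95259882e-03  1.07316732e+02]
124 ((601.881103515625, 259.17138671875), (11.815580368041992, 45.97146987915039), 74.4638900756836)
```

The knob is back at rest: bar at 164.5°, against about 165° at the start. Now to the lid, pre-closing the jaws to 60 mm.

```bash
python3 -m inch '[[-0.06,-1,0,0.5,60],[-0.06,-1,0,0.5,60],[-0.06,-1,0,0.5,60],[-0.06,-1,0,0.5,60],[-0.06,-1,0,0.5,60]]'
python3 -m inch '[[-0.06,-1,0,0.5,60],[-0.06,-1,0,0.5,60],[-0.06,-1,0,0.5,60],[-0.06,-1,0,0.5,60],[-0.06,-1,0,0.5,60]]'
python3 -m inch '[[-0.06,-1,0,0.3,60],[-0.06,-1,0,0,60],[-0.06,-1,0,0,60],[-0.06,-1,0,0,60],[-0.06,-1,0,0,60]]'
python3 -m inch '[[-0.06,-1,0,0,60],[-0.06,-1,0,0,60],[-0.06,-1,0,0,60],[-0.06,-1,0,0,60],[-0.1,-0.85,0,0,60]]'
python3 -m inch '[[0,0,-1,0,60],[0,0,-1,0,60],[0,0,-1,0,60],[0,0,-1,0,60],[0,0,0,0,60]]'
python3 - <<'E'
from h import *
for n in("top","side"):
    t=snap(n); w=cloud(t); hsv=cv2.cvtColor(t["pixels"],cv2.COLOR_RGB2HSV)
    m=(w[...,2]>.045)&(w[...,2]<.063)&(hsv[...,1]<80)&(np.hypot(w[...,0]-.571,w[...,1]+.238)<.04)
    P=w[m][:,:2].astype(np.float32)*1000; print(n,len(P),len(P)and cv2.minAreaRect(P))
    if n=="side": save(t,"lidpre",(220,60,350,190),4)
E
```

```text
clock: 7.7
tool_pos: [0.5949, 0.1332, 0.2101]
eef_rot: [0.481, 0.877, 0.0, 0.0]
contact_force: [0.3, 0.7, 0.2]
opening: 0.682
clock: 8.2
tool_pos: [0.5874, 0.0081, 0.2101]
eef_rot: [0.363, 0.932, 0.0, 0.0]
contact_force: [0.2, -0.2, -0.5]
opening: 0.68
clock: 8.7
tool_pos: [0.5799, -0.1169, 0.2101]
eef_rot: [0.349, 0.937, 0.0, -0.0]
contact_force: [-0.1, 0.2, -0.7]
opening: 0.682
clock: 9.2
tool_pos: [0.5713, -0.2388, 0.21]
eef_rot: [0.35, 0.937, -0.0, 0.0]
contact_force: [0.3, 0.2, 0.3]
opening: 0.679
clock: 9.7
tool_pos: [0.5692, -0.2363, 0.107]
eef_rot: [0.349, 0.937, -0.0, -0.003]
contact_force: [-0.9, -0.1, -0.0]
opening: 0.682
top 17 ((558.4242553710938, -227.1581268310547), (10.045788764953613, 17.8189697265625), 43.28847885131836)
side 72 ((569.1624755859375, -235.22085571289062), (13.919127464294434, 54.790382385253906), 47.97539520263672)
```

View pics/lidpre.png

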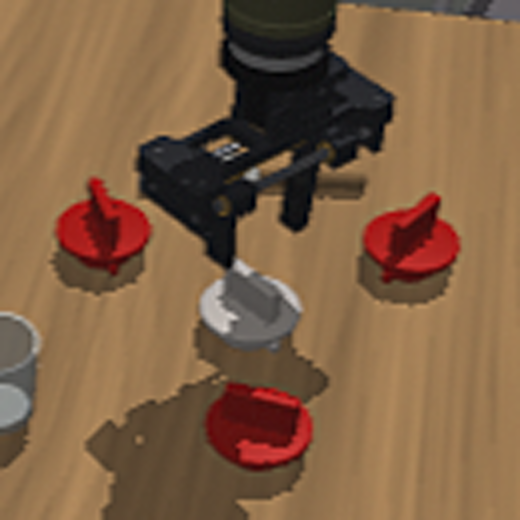

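The picture shows the jaws straddling the white lid's bar at (252,295), aligned and clear of the red lids. Descend and grip.

```bash
python3 -m inch '[[0,0,-1,0,60],[0,0,-0.8,0,60],[0,0,-0.6,0,60],[0,0,0,0,60],[0,0,0,0,0]]' 40
python3 -m inch '[[0,0,0,0,0],[0,0,0,0,0],[0,0,0,0,0],[0,0,0,0,0],[0,0,0,0,0]]'
python3 -m inch '[[0,0,0,0,0],[0,0,0,0,0],[0,0,0,0,0]]'
python3 -m inch '[[0,0,0.6,0,0],[0,0,1,0,0],[0,0,1,0,0],[0,0,1,0,0],[0,0,1,0,0]]'
```

```text
clock: 10.3
tool_pos: [0.5722, -0.2373, 0.0511]
eef_rot: [0.349, 0.937, 0.0, 0.001]
contact_force: [1.0, -0.7, -0.5]
opening: 0.612
clock: 10.8
tool_pos: [0.5716, -0.2372, 0.0504]
eef_rot: [0.349, 0.937, 0.0, 0.0]
contact_force: [-0.6, -0.6, -1.0]
opening: 0.156
clock: 11.1
tool_pos: [0.5715, -0.2371, 0.0503]
eef_rot: [0.349, 0.937, -0.0, -0.0]
contact_force: [-1.1, 0.4, 2.1]
opening: 0.128
clock: 11.6
tool_pos: [0.5715, -0.237, 0.1671]
eef_rot: [0.349, 0.937, 0.0, 0.0]
contact_force: [0.4, 0.0, -1.6]
opening: 0.129
```

```bash
python3 -m inch '[[0,1,0,0.5,0],[0,1,0,0.5,0],[0,1,0,0.5,0],[0,1,0,0.5,0],[0,1,0,0.5,0]]'
python3 -m inch '[[0,1,0,0.5,0],[0,1,0,0.5,0],[0,1,0,0.5,0],[0,1,0,0.5,0],[0,1,0,0,0]]'
python3 -m inch '[[0,1,0,0,0],[0,1,0,0,0],[0,1,0,0,0],[-0.15,1,0,0,0],[0,0.2,0,0,0]]'
python3 -m inch '[[0,0,-1,0,0],[0,0,0,0,0],[0,0,0,0,0]]'
python3 - <<'E'
from h import *
st=r.get_state(); print(st["tool_pos"],R.from_quat(st["eef_rot"]).as_euler("xyz",degrees=True))
c=st["tool_pos"][:2]; a=np.radians(-13.9); U=np.array([[np.cos(a),np.sin(a)],[-np.sin(a),np.cos(a)]])
for n in("top","side"):
    t=snap(n); w=cloud(t); hsv=cv2.cvtColor(t["pixels"],cv2.COLOR_RGB2HSV)
    zt=st["tool_pos"][2]-.05+.027
    m=(abs(w[...,2]-zt)<.005)&(hsv[...,1]<80)&(hsv[...,2]>90)&(np.hypot(w[...,0]-c[0],w[...,1]-c[1])<.05)
    P=((w[m][:,:2]-c)@U.T*1000); print(n,len(P),"disc unit-frame min/max rel TCP",P.min(0),P.max(0), np.median(w[m][:,2])-zt)
    if len(P)>10: print(cv2.minEnclosingCircle(P.astype(np.float32)))
    if n=="side": save(t,"hover",(200,140,340,270),4)
E
```

```text
clock: 12.1
tool_pos: [0.5715, -0.1111, 0.1662]
eef_rot: [0.223, 0.975, 0.0, 0.0]
contact_force: [0.7, 0.5, -0.6]
opening: 0.13
clock: 12.6
tool_pos: [0.5715, 0.0139, 0.1661]
eef_rot: [0.12, 0.993, 0.0, 0.0]
contact_force: [-0.4, 0.0, -1.4]
opening: 0.131
clock: 13.1
tool_pos: [0.5672, 0.1223, 0.1662]
eef_rot: [0.118, 0.993, 0.002, 0.0]
contact_force: [-1.0, 1.6, -0.3]
opening: 0.131
clock: 13.4
tool_pos: [0.5677, 0.1164, 0.1404]
eef_rot: [0.122, 0.993, -0.001, -0.0]
contact_force: [-0.3, 0.7, -0.8]
opening: 0.134
[0.56767882 0.11639482 0.14041362] [-1.79916406e+02 -3.59512220e-02  1.66036867e+02]Traceback (most recent call last):
  File "<stdin>", line 8, in <module>
    return umr_minimum(a, axis, None, out, keepdims, initial, where)
ValueError: zero-size array to reduction operation minimum which has no identity
```

```bash
python3 - <<'E'
from h import *
st=r.get_state(); c=st["tool_pos"][:2]; print(c)
a=np.radians(-13.9); U=np.array([[np.cos(a),np.sin(a)],[-np.sin(a),np.cos(a)]])
t=snap("side"); w=cloud(t); hsv=cv2.cvtColor(t["pixels"],cv2.COLOR_RGB2HSV)
zt=st["tool_pos"][2]-.05+.027
near=(hsv[...,1]<80)&(hsv[...,2]>70)&(np.hypot(w[...,0]-c[0],w[...,1]-c[1])<.06)
print(np.histogram(w[near][:,2],bins=np.arange(.05,.17,.004)))
m=near&(abs(w[...,2]-zt)<.005)
P=((w[m][:,:2]-c)@U.T*1000); print(len(P))
if len(P): print(P.min(0),P.max(0),cv2.minEnclosingCircle(P.astype(np.float32)))
save(t,"hover",(200,140,340,270),4)
E
```

```text
[0.56818522 0.1166865 ]
(array([ 25,  28,  38,  41, 217,  92,   0,   0,   0,   0,   0,   0,   0,
         0,   1,  28, 124,  45,   8,   6,  12,   4,   8,  10,   9,   0,
         0,   0,   0]), array([0.05 , 0.054, 0.058, 0.062, 0.066, 0.07 , 0.074, 0.078, 0.082,
       0.086, 0.09 , 0.094, 0.098, 0.102, 0.106, 0.11 , 0.114, 0.118,
       0.122, 0.126, 0.13 , 0.134, 0.138, 0.142, 0.146, 0.15 , 0.154,
       0.158, 0.162, 0.166]))
181
[-39.08025201 -32.63508844] [10.56457269 39.86740145] ((-4.8111491203308105, 3.6933865547180176), 38.524627685546875)
```

View pics/hover.png

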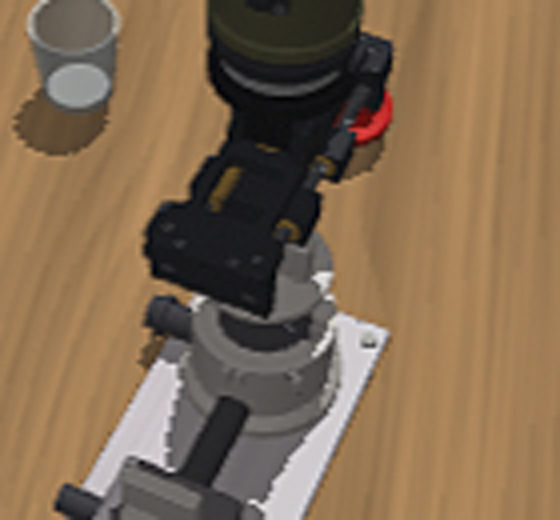

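The picture shows the lid held level at about (300,270), over the housing mouth at (265,330), with its disc centred on the TCP within about 1 mm. Descend gently.

```bash
python3 -m inch '[[0,0,0,0,0],[0,0,0,0,0],[0,0,0,0,0]]'
python3 -m inch '[[0,0,-0.3,0,0],[0,0,-0.3,0,0],[0,0,-0.2,0,0],[0,0,0,0,0],[0,0,0,0,0]]'
python3 -m inch '[[0,0,-0.1,0,0],[0,0,-0.1,0,0],[0,0,0,0,0],[0,0,0,0,0]]'
```

```text
clock: 13.8
tool_pos: [0.568, 0.1178, 0.1406]
eef_rot: [0.121, 0.993, 0.0, 0.0]
contact_force: [-0.6, -0.1, -1.4]
opening: 0.131
clock: 14.3
tool_pos: [0.5677, 0.1179, 0.1199]
eef_rot: [0.121, 0.993, -0.0, -0.0]
contact_force: [0.8, -0.0, -1.0]
opening: 0.131
clock: 14.7
tool_pos: [0.5678, 0.1179, 0.1152]
eef_rot: [0.121, 0.993, 0.0, -0.0]
contact_force: [-0.1, -0.7, -2.1]
opening: 0.134
```

```bash
python3 -m inch '[[0,0,-0.2,0,0],[0,0,-0.1,0,0],[0,0,0,0,0],[0,0,0,0,0]]'
python3 -m inch '[[0,0,-0.2,0,0],[0,0,-0.1,0,0],[0,0,0,0,0],[0,0,0,0,0]]'
python3 - <<'E'
from h import *
s=r.get_state();print(s["moment"],s["contact_force"],s["tool_pos"])
E
```

```text
clock: 15.1
tool_pos: [0.5677, 0.1179, 0.1076]
eef_rot: [0.121, 0.993, -0.0, -0.0]
contact_force: [0.0, -0.3, -0.9]
opening: 0.137
clock: 15.5
tool_pos: [0.5677, 0.1179, 0.1003]
eef_rot: [0.121, 0.993, -0.0, -0.0]
contact_force: [-0.3, -0.7, 3.0]
opening: 0.137
[-0.02064389  0.16248211 -0.00104079] [-0.27056741 -0.67054027  2.9803135 ] [0.56774187 0.11789592 0.10031499]
```

Seated, with 3 N upward at the expected height. Press 0.5 mm more and turn clockwise 45°.

```bash
python3 -m inch '[[0,0,-0.03,0,0],[0,0,0,0,0],[0,0,0,-0.5,0],[0,0,0,-0.5,0],[0,0,0,-0.5,0]]'
python3 -m inch '[[0,0,0,-0.5,0],[0,0,0,-0.5,0],[0,0,0,-0.5,0],[0,0,0,0,0]]'
python3 - <<'E'
from h import *
s=r.get_state();print(s["moment"],s["contact_force"],s["tool_pos"])
E
```

```text
clock: 16.0
tool_pos: [0.5683, 0.1181, 0.1003]
eef_rot: [0.199, 0.98, 0.0, 0.001]
contact_force: [-1.3, -1.1, 8.0]
opening: 0.131
clock: 16.4
tool_pos: [0.5681, 0.1177, 0.1003]
eef_rot: [0.275, 0.961, -0.0, 0.001]
contact_force: [-1.9, -1.5, 8.0]
opening: 0.133
[-0.21143275  0.34863896  0.09748407] [-1.89353638 -1.52494104  8.02585202] [0.56811419 0.1177039  0.10032083]
```

```bash
python3 -m inch '[[0,0,0,-0.6,0],[0,0,0,-0.6,0],[0,0,0,-0.6,0],[0,0,0,-0.6,0],[0,0,0,0,0]]'
python3 -m inch '[[0,0,0,-0.6,0],[0,0,0,-0.6,0],[0,0,0,-0.6,0],[0,0,0,-0.3,0],[0,0,0,0,0]]'
python3 -m inch '[[0,0,0,0,0],[0,0,0,0,0],[0,0,0,0,0]]'
python3 - <<'E'
from h import *
s=r.get_state(); q=s["eef_rot"]; print(s["moment"],s["contact_force"],s["tool_pos"],"jaw",2*np.degrees(np.arctan2(q[1],q[0]))-90)
c=s["tool_pos"]
for n in("side","top"):
    t=snap(n); w=cloud(t); hsv=cv2.cvtColor(t["pixels"],cv2.COLOR_RGB2HSV)
    d=np.hypot(w[...,0]-.568,w[...,1]-.118); near=(hsv[...,1]<60)&(hsv[...,2]>75)&(d<.05)
    print(n,"disc z",np.median(w[near&(abs(w[...,2]-.077)<.0035)&(d>.03)][:,2]), near.sum())
    m=near&(w[...,2]>.086)&(w[...,2]<.109)&(d<.033); P=w[m]
    if len(P)>5: print(len(P),cv2.minAreaRect(P[:,:2].astype(np.float32)*1000))
    k=(w[...,2]>.08)&(w[...,2]<.095)&(hsv[...,1]<80)&(np.hypot(w[...,0]-.6026,w[...,1]-.2588)<.03)
    if k.sum()>5: print("knob",cv2.minAreaRect(w[k][:,:2].astype(np.float32)*1000))
    if n=="side": save(t,"end",(200,150,340,280),4)
    else: save(t,"endtop",(170,130,400,260),3)
E
```

```text
clock: 16.9
tool_pos: [0.5679, 0.1175, 0.1003]
eef_rot: [0.394, 0.919, -0.0, 0.0]
contact_force: [-2.0, -1.5, 8.4]
opening: 0.13
clock: 17.4
tool_pos: [0.5678, 0.1173, 0.1003]
eef_rot: [0.492, 0.871, -0.0, 0.0]
contact_force: [-2.0, -1.0, 8.4]
opening: 0.133
clock: 17.7
tool_pos: [0.5678, 0.1174, 0.1003]
eef_rot: [0.491, 0.871, -0.0, 0.0]
contact_force: [-1.9, -1.1, 8.4]
opening: 0.134
[-0.35722627  0.46214021  0.18989603] [-1.85643152 -1.08632157  8.3799108 ] [0.56778226 0.11735662 0.10030801] jaw 31.13332541405005
side disc z 0.07648740218458838 1140
78 ((564.261474609375, 131.8860626220703), (42.989479064941406, 25.773792266845703), 9.866168022155762)
knob ((602.07373046875, 259.378173828125), (11.450201034545898, 45.50741958618164), 75.64337158203125)
top disc z nan 26
knob ((602.8882446289062, 256.8212890625), (11.623363494873047, 44.214752197265625), 75.57183074951172)
  return _methods._mean(a, axis=axis, dtype=dtype,
  ret = ret.dtype.type(ret / rcount)
```

View pics/end.png

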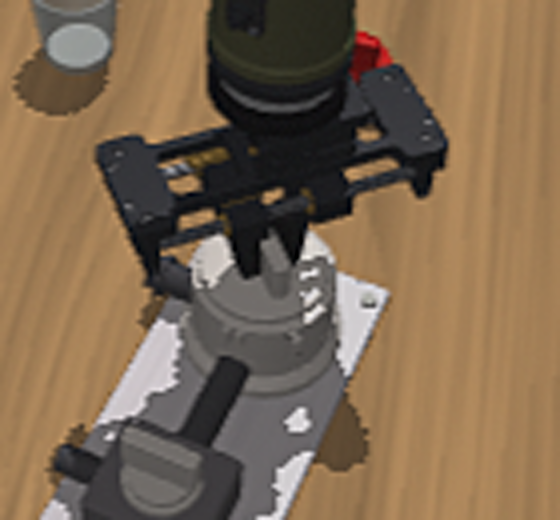

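View pics/endtop.png

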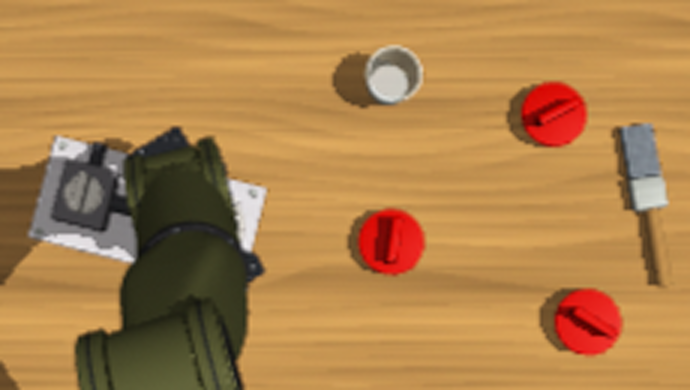

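The lid's disc lies flush on the rim, with its bar at (277,275) between the fingers and pointing at the near halfway rib. The knob is at rest, and the cup and brush haven't moved. Handing in.

```bash
python3 -c "
from plant import r
print(r.finish_job())"
```

```text
the job is handed in; nothing more can be done
None
```

I did both parts of the job and handed it in after 17.8 s of the 51 s, still holding the lid at halfway. No verdict was reported.

- **Drain knob:** I turned it clockwise about 58.7° onto its stop, where the turning moment rose to 0.33 N m against a spring of at most 0.15. After I let go, it sprang back to rest; its bar measured about -14° to -15°, the same as at the start.
- **Lid:** I picked the white lid from among the three red look-alikes and lowered it into the housing with the lugs in the entry slots. Its disc top measured 76.5 mm against 77 mm when fully down, and the TCP was within 1 mm of the housing axis.
- **Lid turn:** the gripper turned 45.0° clockwise from the slots. The holding moment was 0.19 N m, and there was no sign of the lock click.
- **Bystanders:** in the final top view the cup and brush look unmoved by eye. The detergent bottle was outside that crop; the arm only passed near it high up, on the first move.

One check failed: the fingers hid the bar, so the camera gave no usable angle for the lid itself. The 45° comes from the gripper's own reading plus the picture, where the bar sits squarely in the jaws.

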